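# Put the calibration weights away in their cases

## Task

The load check is finished: put the four steel calibration weights (the ones with a grip post) back in the round wooden cases, each in its own by size, the smallest weight in the smallest case and so on up to the largest. Set each one down gently, upright and flat on the floor of its pocket, without dropping or knocking over any of them, and leave the two plain steel discs without posts where they lie.

Things in the scene. Friction and masses are not known exactly. Their poses are not given: they have to be found in the camera images.
- weight_small: the smallest of four dark steel calibration weights: a standing disc 24 mm in diameter and 26 mm high with a central upright round grip post on top, 14 mm in diameter and 28 mm tall (overall height 54 mm), about 125 g. Loose, stands upright on the bench. Origin: centre of its underside; z is up along the post. Grip it by the post from above.
- weight_medium: the second smallest of four dark steel calibration weights: a standing disc 34 mm in diameter and 28 mm high with a central upright round grip post on top, 14 mm in diameter and 28 mm tall (overall height 56 mm), about 230 g. Loose, stands upright on the bench. Origin: centre of its underside; z is up along the post. Grip it by the post from above.
- weight_large: the second largest of four dark steel calibration weights: a standing disc 46 mm in diameter and 30 mm high with a central upright round grip post on top, 14 mm in diameter and 28 mm tall (overall height 58 mm), about 420 g. Loose, stands upright on the bench. Origin: centre of its underside; z is up along the post. Grip it by the post from above.
- weight_extra: the largest of four dark steel calibration weights: a standing disc 58 mm in diameter and 32 mm high with a central upright round grip post on top, 14 mm in diameter and 28 mm tall (overall height 60 mm), about 700 g. Loose, stands upright on the bench. Origin: centre of its underside; z is up along the post. Grip it by the post from above.
- case_small: the smallest of four round turned-wood storage cases (brown ring, grey pocket floor), open on top, fixed to the bench: outer diameter 56 mm, height 16 mm, wall 8 mm, round pocket 40 mm wide and 10 mm deep whose floor is 6 mm above the bench. It belongs to the 24 mm weight. Origin: centre of its underside, on the bench; z is up.
- case_medium: the second smallest of four round turned-wood storage cases (brown ring, grey pocket floor), open on top, fixed to the bench: outer diameter 66 mm, height 16 mm, wall 8 mm, round pocket 50 mm wide and 10 mm deep whose floor is 6 mm above the bench. It belongs to the 34 mm weight. Origin: centre of its underside, on the bench; z is up.
- case_large: the second largest of four round turned-wood storage cases (brown ring, grey pocket floor), open on top, fixed to the bench: outer diameter 78 mm, height 16 mm, wall 8 mm, round pocket 62 mm wide and 10 mm deep whose floor is 6 mm above the bench. It belongs to the 46 mm weight. Origin: centre of its underside, on the bench; z is up.
- case_extra: the largest of four round turned-wood storage cases (brown ring, grey pocket floor), open on top, fixed to the bench: outer diameter 90 mm, height 16 mm, wall 8 mm, round pocket 74 mm wide and 10 mm deep whose floor is 6 mm above the bench. It belongs to the 58 mm weight. Origin: centre of its underside, on the bench; z is up.
- block_wide: a plain flat dark steel hardness-reference disc with no grip post, 50 mm in diameter, 14 mm high, 210 g, loose on the bench. Not a weight. Origin: centre of its underside.
- block_narrow: a plain flat dark steel hardness-reference disc with no grip post, 36 mm in diameter, 12 mm high, 95 g, loose on the bench. Not a weight. Origin: centre of its underside.
There are look-alikes about, which are no part of the job. What is shaped like the weight_extra but blue or orange is not meant.

How it is judged:
At the end, for the whole second after the job is handed in: Each weight stands in the case of its own rank in size: its centre within 12 mm of the case's centre, its underside less than 3 mm above the pocket floor, upright within 0.1 rad, at rest and released; both plain discs are within 30 mm of where they started (horizontal distance between weight_small and case_small below 0.012 m and z of weight_small in the frame of case_small below 0.009 m and angle between each of weight_small, weight_medium, weight_large, weight_extra's own z axis and vertical below 0.1 rad and linear speed of each of weight_small, weight_medium, weight_large, weight_extra below 0.02 m/s and contact force between each of weight_small, weight_medium, weight_large, weight_extra and the fingers below 0.05 N and horizontal distance between weight_medium and case_medium below 0.012 m and z of weight_medium in the frame of case_medium below 0.009 m and horizontal distance between weight_large and case_large below 0.012 m and z of weight_large in the frame of case_large below 0.009 m and horizontal distance between weight_extra and case_extra below 0.012 m and z of weight_extra in the frame of case_extra below 0.009 m and distance of each of block_wide, block_narrow from where it was at the start of the episode below 0.03 m); the robot touches nothing.
It fails at once if the smallest weight is dropped or knocked over (free of the fingers and moving faster than 0.6 m/s) (contact force between weight_small and the fingers below 0.05 N and linear speed of weight_small above 0.6 m/s).
It fails at once if the second smallest weight is dropped or knocked over (free of the fingers and moving faster than 0.6 m/s) (contact force between weight_medium and the fingers below 0.05 N and linear speed of weight_medium above 0.6 m/s).
It fails at once if the second largest weight is dropped or knocked over (free of the fingers and moving faster than 0.6 m/s) (contact force between weight_large and the fingers below 0.05 N and linear speed of weight_large above 0.6 m/s).
It fails at once if the largest weight is dropped or knocked over (free of the fingers and moving faster than 0.6 m/s) (contact force between weight_extra and the fingers below 0.05 N and linear speed of weight_extra above 0.6 m/s).
It fails at once if a plain disc is moved by more than 30 mm (distance of any of block_wide, block_narrow from where it was at the start of the episode above 0.03 m).
It also fails if it takes over 102 s, if anything falls off the work surface, if the arm or the gripper's body presses on something with over 40 N, if the wrist force passes 120 N, or if a joint passes its speed limit or range.

## Robot

A 6-joint arm with a two-finger parallel gripper is mounted at the origin on the work surface. World frame = base frame: x ahead of the robot, y to its left, z up, the work surface at z = 0. Lengths are in m, angles in rad, forces in N, time in s.
With the tool pointing down it reaches from about 0.25 to 0.725 m from the base axis. Payload 4 kg.
Tool frame: the origin (TCP) lies at the very end of the fingers, on their centre line; the grasp point (between the pads) lies 19 mm behind it; z points along the fingers, y is the line along which they close (so a half turn about z gives the same grasp; the last joint's range is limited). The gripper opens to 85 mm and grips with 20 to 120 N. Pads are 22 mm wide; open, the fingers measure 114 mm over their backs; the gripper's body (76 mm by 85 mm) begins 54 mm behind the grasp point. The pads swing forward as they close: fully open they stand 13 mm farther back than shut.
Start: joints at [1.238, 0.241, 0.005, 1.335, 0, 1.571], TCP at [0.163, 0.473, 0.231] pointing down, gripper open.
Joint ranges: [-2.72, 2.72], [-1.05, 1.87], [-1.09, 1.28], [-1.99, 2.15], [-1.42, 1.44], [-3.14, 3.14]. Speed limits (rad/s): [2.79, 2.79, 3.14, 3.14, 3.14, 3.14].

## Interface

Orientations are given as a unit quaternion [w, x, y, z].
In Python, from bench import manip, imaging, job gives the robot as it stands.
- The arm moves only by the tool jog_arm, never from a script. Its argument "steps" is one flat list of numbers, 5 for each row, row after row: the shift along the tool's x, y, z in mm, then the turn about the tool's z in rad, then the finger opening in mm, from 0 to 85.4. A call has 1 to 12 rows; each row shifts and turns the commanded pose from where the row before left it, along the tool's axes as they then stand; what a row does not reach is not made up. A row lasts 1/10 s, in which the tool goes at most 50 mm and 8.59 degrees, less where a joint would pass 70% of its speed; a pose out of reach is approached as far as the arm can. A call with a gripper value outside its range is refused whole. The fingers move at their own pace and stop on an object; "newtons" is the grip in N (left out, the last holds). Time passes only in rows, so rows that do not move let the fingers close. It gives the time, the measured TCP pose, the force, the opening and the grip force at its end, in the units of the state.
- manip.get_obs(): the state, without advancing time (a new reading comes with each control period).
- imaging.snapshot(name): name is "side" or "top"; returns the picture (480x640x3 uint8, blue, green, red); there is no depth.
- imaging.calibration(name): a dict with "fovy" (degrees; the focal length in pixels is half the picture's height over the tangent of half this angle, whatever the lens; pixels are square), "cx", "cy" (the principal point, pixels), "D" ([k1, k2, p1, p2, k3] as OpenCV has them; the pictures are not rectified), "R" (3x3) and "t" (3): a world point X has camera coordinates R X + t. Camera axes: x right, y down, z forward; pixel columns grow to the right and rows downward; lengths in m; the calibration is good to about 2 mm. A picture is of the moment at which its call begins. calibration takes no time and is no camera call.
- job.close_job(): hands the job in; it is judged then, once.
The state is a dict: "time": time; "joints": joint angles; "qd": joint speeds; "joint_efforts": joint torques, N m; "tool_pos": TCP position; "eef_rot": TCP orientation; "wrist_force": force on the tool from outside, world axes, zero at the start; "ft_torque": the same for the moment, N m; "opening": finger opening in m; "grasp_force": force on a finger pad.
Only numpy, scipy, OpenCV 4.12 (cv2) and the standard library are available. Lean on these libraries where they do the work, as an engineer would, in place of code of your own. Each camera call takes 0.05 s, during which the arm holds its last target. There are 200 camera calls.

## Working session

There is one attempt and no reset: what is moved stays moved. The work goes in short steps, Python scripts to look and compute and a tool call to move; the robot and the scene stay as the last step left them, time stands still between calls to the robot, and variables do not carry over. Pictures are saved under pics/ and viewed, at most 14 in all, crops included, and the job is handed in when it is done.

Besides the shell and the picture viewer there is one more tool, called after "Call:" as name(argument=value, ...), one argument or row to a line, values as JSON. jog_arm: Moves the arm, as the interface text tells. Its arguments: {"type":"object","properties":{"steps":{"type":"array","items":{"type":"number"}},"newtons":{"type":"number"}},"required":["steps"]}

```bash
mkdir -p pics
python3 - <<'E'
from bench import manip, imaging, job
import cv2
for n in("top","side"):
    cv2.imwrite(f"pics/{n}0.png",imaging.snapshot(n))
    print(n,imaging.calibration(n))
print(manip.get_obs())
E
```

```text
top {'fovy': 44.07659406339461, 'cx': 328.96018883128875, 'cy': 245.15324904025968, 'D': array([-0.00022001,  0.        ,  0.        ,  0.        ,  0.        ]), 'R': array([[ 0.01163988, -0.99978337,  0.01725497],
       [-0.99264343, -0.01363305, -0.12030448],
       [ 0.12051365, -0.0157277 , -0.99258707]]), 't': array([-0.02161966,  0.5195223 ,  1.36770226])}
side {'fovy': 53.43605963855838, 'cx': 327.44187383724716, 'cy': 239.08762233822787, 'D': array([-0.05636226,  0.        ,  0.        ,  0.        ,  0.        ]), 'R': array([[ 0.99906425, -0.04277192,  0.00641791],
       [-0.02522438, -0.69675517, -0.71686537],
       [ 0.03513342,  0.71603268, -0.69718208]]), 't': array([-0.51093405,  0.02742079,  1.05392178])}
{'time': 0.1, 'joints': array([ 1.23800142e+00,  2.41357866e-01,  3.84008734e-03,  1.33523637e+00,
       -2.14436787e-05,  1.57081481e+00]), 'qd': array([-0.00064448, -0.00197102,  0.00340254,  0.00166809, -0.00034863,
       -0.00027528]), 'joint_efforts': array([ 6.32192441e-04, -3.73136938e+01,  2.53010702e+01,  1.08184360e-02,
        2.32814625e-05, -4.15548044e-06]), 'tool_pos': array([0.16315637, 0.47200682, 0.23048471]), 'eef_rot': array([-1.51554996e-04,  1.65639668e-01,  9.86185856e-01, -9.67167505e-04]), 'wrist_force': array([-0.09030911,  0.44197456, -0.44048141]), 'ft_torque': array([ 0.05453046, -0.0264155 ,  0.03653709]), 'grasp_force': 0.0, 'opening': 0.0857367373042583}
```

View pics/top0.png

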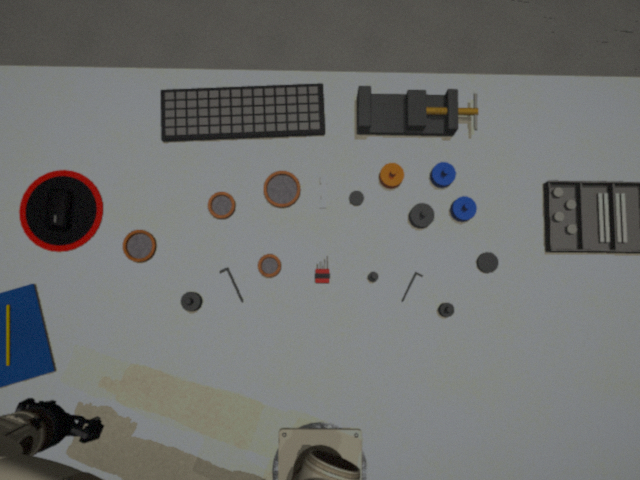

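View pics/side0.png

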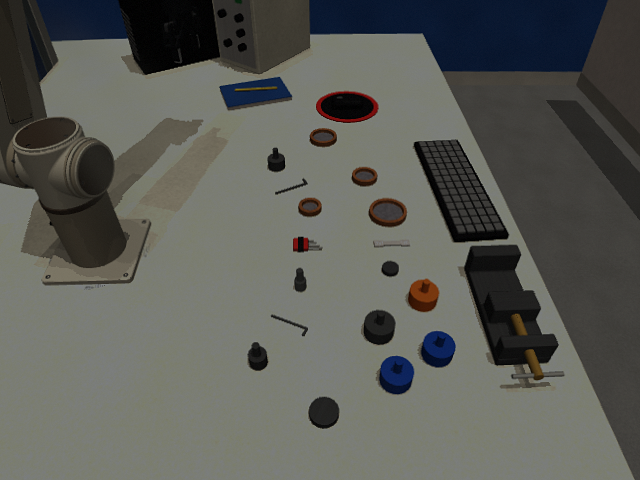

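The top view shows the post weights at (373,277), (446,310), (191,301) and (421,215). The cases are at (269,265), (221,205), (140,246) and (282,189), and the plain discs at (356,198) and (487,262). The blue and orange look-alikes at (443,175), (463,209) and (392,176) are not meant. Next: enlarged crops and blob measurements.

```bash
cat > h.py <<'E'
import cv2, numpy as np
from bench import imaging
C={n:imaging.calibration(n) for n in("top","side")}
def K(n):
    f=240/np.tan(np.radians(C[n]["fovy"]/2)); return np.array([[f,0,C[n]["cx"]],[0,f,C[n]["cy"]],[0,0,1]])
def ray(n,uv):
    p=cv2.undistortPoints(np.array([[uv]],float),K(n),C[n]["D"])[0,0]
    R,t=C[n]["R"],C[n]["t"]; return -R.T@t, R.T@np.array([*p,1])
def plane(n,uv,z):
    o,d=ray(n,uv); return o+d*(z-o[2])/d[2]
def tri(a,b):
    (o1,d1),(o2,d2)=ray("top",a),ray("side",b)
    s=np.linalg.lstsq(np.c_[d1,-d2],o2-o1,rcond=None)[0]
    p,q=o1+s[0]*d1,o2+s[1]*d2; return (p+q)/2,np.linalg.norm(p-q)
def proj(n,X):
    return cv2.projectPoints(np.array([X],float),cv2.Rodrigues(C[n]["R"])[0],C[n]["t"],K(n),C[n]["D"])[0][0,0]
E
python3 - <<'E'
from h import *
T,S=cv2.imread("pics/top0.png"),cv2.imread("pics/side0.png")
tw={"S":(373,277),"M":(446,310),"L":(191,301),"X":(421,215)}
tc={"S":(269,265),"M":(221,205),"L":(140,246),"X":(282,189)}
sw={"S":(300,280),"M":(258,356),"L":(276,160),"X":(379,326)}
sc={"S":(310,206),"M":(365,176),"L":(323,137),"X":(388,211)}
def blobs(im,orange):
    h=cv2.cvtColor(im,cv2.COLOR_BGR2HSV)
    m=((h[...,1]>90)&(h[...,0]<20)&(h[...,2]>40)) if orange else (h[...,2]<100)&(h[...,1]<90)
    return cv2.findContours(m.astype(np.uint8),cv2.RETR_EXTERNAL,cv2.CHAIN_APPROX_NONE)[0]
for nm,im,w,c in(("top",T,tw,tc),("side",S,sw,sc)):
    for o,d in((0,w),(1,c)):
        cs=blobs(im,o)
        for k,p in d.items():
            b=[x for x in cs if cv2.pointPolygonTest(x,p,True)>-3 and len(x)>8]
            if not b: print(nm,o,k,"none");continue
            b=max(b,key=cv2.contourArea); e=cv2.fitEllipse(b)
            print(nm,"case" if o else "wt",k,np.round(e[0],1),np.round(e[1],1),round(e[2]),cv2.boundingRect(b),np.round(plane(nm,e[0],.016)*1000) if o else "")
rows=[]
for im,d,r in((T,tw,20),(S,sw,24)):
    rows.append(np.hstack([cv2.resize(cv2.convertScaleAbs(im[y-r:y+r,x-r:x+r],alpha=1.6),(200,200),interpolation=cv2.INTER_NEAREST) for x,y in d.values()]))
cv2.imwrite("pics/crop.png",np.vstack(rows))
E
```

```text
top wt S [372.4 276.7] [ 9.2 10.4] 49 (367, 272, 11, 11) 
top wt M [445.3 309.7] [14.1 16. ] 85 (437, 303, 17, 15) 
top wt L [191.3 301.3] [19.5 21.2] 90 (181, 292, 22, 20) 
top wt X [420.7 215.7] [24.  26.1] 47 (408, 203, 26, 26) 
top case S [269.1 265.2] [21.8 22.2] 32 (258, 254, 23, 23) [472. 126.  16.]
top case M [221.2 204.8] [25.8 26.2] 83 (208, 192, 27, 27) [616. 244.  16.]
top case L [139.  245.5] [31.2 32.1] 83 (123, 230, 33, 32) [515. 436.  16.]
top case X [281.5 188.6] [35.3 35.7] 85 (264, 171, 36, 36) [657. 101.  16.]
side wt S [299.6 281.2] [12.3 24.7] 179 (293, 268, 14, 25) 
side wt M [257.1 357. ] [19.6 28.1] 172 (247, 342, 21, 29) 
side wt L [275.5 160.9] [17.1 23.8] 180 (267, 147, 18, 25) 
side wt X [378.4 327. ] [33.2 35.1] 25 (361, 310, 35, 35) 
side case S [309.5 205.3] [15.5 21.4] 90 (298, 198, 23, 18) [473. 123.  16.]
side case M [364.7 174.6] [15.3 25.2] 103 (352, 167, 25, 18) [619. 241.  16.]
side case L [323.3 135.8] [15.8 25.8] 99 (310, 128, 27, 18) [518. 431.  16.]
side case X [388.  210.6] [24.4 37.2] 100 (369, 198, 38, 27) [660.  97.  16.]
```

View pics/crop.png

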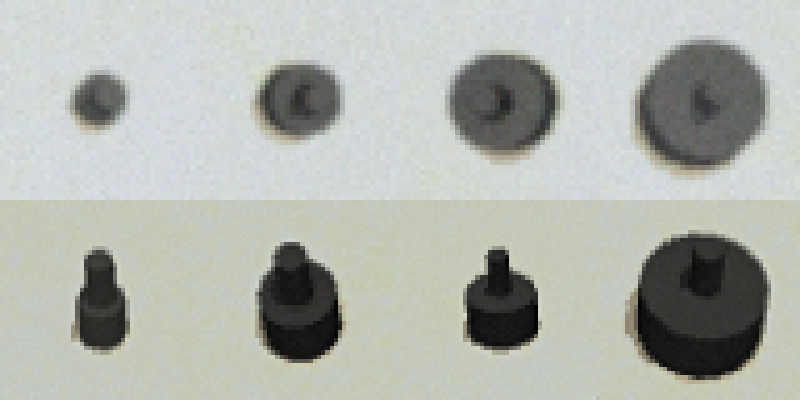

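The crops confirm four grey weights with posts, their sizes increasing S<M<L<X. Post tops in the top view are S (372.9,276.1), M (446.5,309.1), L (188.5,300.7) and X (422.1,213.5). In the side view they are (299.3,269.2), (255.3,343.5), (274.8,148.7) and (380.4,313.5). Next I triangulate, and aligning the tool to the world axes is independent of that.

Run:
```python
from h import *
W={"S":((372.9,276.1),(299.3,269.2)),"M":((446.5,309.1),(255.3,343.5)),"L":((188.5,300.7),(274.8,148.7)),"X":((422.1,213.5),(380.4,313.5))}
Cs={"S":((269.1,265.2),(309.5,205.3)),"M":((221.2,204.8),(364.7,174.6)),"L":((139.0,245.5),(323.3,135.8)),"X":((281.5,188.6),(388.0,210.6))}
for d in(W,Cs):
    for k,(a,b) in d.items():
        X,e=tri(a,b); z=X[2] if d is Cs else dict(S=.054,M=.056,L=.058,X=.060)[k]
        print(k,np.round(X*1000,1),round(e*1000,1),"top@z",np.round(plane("top",a,z if d is W else .016)[:2]*1000,1),"side@z",np.round(plane("side",b,z if d is W else .016)[:2]*1000,1))
```

```text
S [ 448.2 -117.    52.2] 3.4 top@z [ 446.4 -117. ] side@z [ 450.  -118.4]
M [ 372.9 -287.3   51.1] 0.6 top@z [ 372.6 -286.3] side@z [ 373.9 -290.5]
L [385.4 304.1  58.9] 1.6 top@z [384.6 304.2] side@z [386.1 305.6]
X [ 596.6 -232.4   52.6] 3.2 top@z [ 593.7 -231. ] side@z [ 597.  -237.7]
S [472.7 126.6  12.4] 1.2 top@z [471.8 126.2] side@z [473.3 122.5]
M [617.7 244.9  12.8] 2.9 top@z [615.6 244.4] side@z [618.5 241. ]
L [516.6 436.8  12.2] 3.0 top@z [514.6 435.6] side@z [517.8 431.1]
X [659.6 101.   11.8] 2.5 top@z [657.4 100.8] side@z [659.9  96.4]
```

Call:
jog_arm(
  steps=[0, 0, 0, -0.111, 50, 0, 0, 0, -0.111, 50, 0, 0, 0, -0.111, 50, 0, 0, 0, 0, 50],
  newtons=50,
)

```text
time: 0.5
tool_pos: [0.1632, 0.4722, 0.2308]
eef_rot: [-0.0, -0.0, 1.0, -0.001]
wrist_force: [-0.7, -0.1, 0.7]
opening: 0.0498
grasp_force: 0.0
```

Triangulated heights match the text (52–59 mm for the post tops, 12 mm for the mid-rim of the cases) and the rays miss by at most 3.4 mm. I start with the large weight: move above it.

Call:
jog_arm(
  steps=[-37, -28, 0, 0, 50, -37, -28, 0, 0, 50, -37, -28, 0, 0, 50, -37, -28, 0, 0, 50, -37, -28, 0, 0, 50, -37, -28, 0, 0, 50, 0, 0, 40, 0, 50, 0, 0, 40, 0, 50, 0, 0, 40, 0, 50, 0, 0, 0, 0, 50],
)

```text
time: 1.5
tool_pos: [0.3815, 0.3012, 0.106]
eef_rot: [-0.005, 0.001, 1.0, -0.004]
wrist_force: [-1.4, -0.6, -0.3]
opening: 0.0499
grasp_force: 0.0
```

Run:
```python
from h import *
S=imaging.snapshot("side");T=imaging.snapshot("top")
f=lambda im,x,y,r:cv2.resize(cv2.convertScaleAbs(im[y-r:y+r,x-r:x+r],alpha=1.6),(400,400),interpolation=cv2.INTER_CUBIC)
cv2.imwrite("pics/c1.png",np.hstack([f(S,276,140,40),f(T,191,300,40)]))
```

```text
(no output)
```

View pics/c1.png

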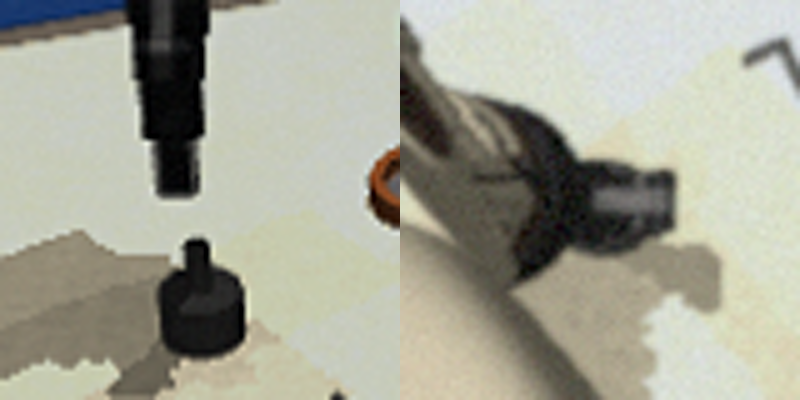

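The fingers hang over the large weight: finger tips near crop x 178, post near x 197. I check this against the projection.

Run:
```python
from h import *
from bench import manip
p=manip.get_obs()["tool_pos"];print(p)
q=proj("side",p);print("TCP side px",q,"crop",(q-[236,100])*5, "post top if under TCP, crop",(proj("side",[*p[:2],.058])-[236,100])*5)
```

```text
[0.38501648 0.30433346 0.11135722]
TCP side px [272.92960353 131.24126009] crop [184.64801765 156.20630047] post top if under TCP, crop [191.89409425 244.88572357]
```

Call:
jog_arm(
  steps=[-2, 0, 26, 0, 50, 0, 0, 20, 0, 50, 0, 0, 15, 0, 50, 0, 0, 14, 0, 50, 0, 0, 0, 0, 50, 0, 0, 0, 0, 50, 0, 0, 0, 0, 0, 0, 0, 0, 0, 0, 0, 0, 0, 0, 0, 0, 0, 0, 0, 0, 0, 0, 0, 0, 0],
)

```text
time: 2.7
tool_pos: [0.3881, 0.3055, 0.0374]
eef_rot: [0.001, -0.0, 1.0, 0.001]
wrist_force: [-0.9, 1.1, 5.4]
opening: 0.0111
grasp_force: 48.9
```

Call:
jog_arm(
  steps=[0, 0, -10, 0, 0, 0, 0, -20, 0, 0, 0, 0, -30, 0, 0, 0, 0, -30, 0, 0, 0, 0, -30, 0, 0, 0, 0, 0, 0, 0, 0, 0, 0, 0, 0, 0, 0, 0, 0, 0],
)

```text
time: 3.5
tool_pos: [0.386, 0.3034, 0.1542]
eef_rot: [-0.002, -0.0, 1.0, -0.001]
wrist_force: [-0.3, 0.2, -4.8]
opening: 0.0112
grasp_force: 49.2
```

Run:
```python
from h import *
S=imaging.snapshot("side");T=imaging.snapshot("top")
from bench import manip
print(manip.get_obs()["tool_pos"],manip.get_obs()["wrist_force"])
f=lambda im,x,y,r:cv2.resize(cv2.convertScaleAbs(im[y-r:y+r,x-r:x+r],alpha=1.6),(400,400),interpolation=cv2.INTER_CUBIC)
cv2.imwrite("pics/c2.png",np.hstack([f(S,276,120,40),f(T,191,300,40)]))
```

```text
[0.38610258 0.30354839 0.15422887] [ 0.24873402 -0.1151375  -4.52215477]
```

View pics/c2.png

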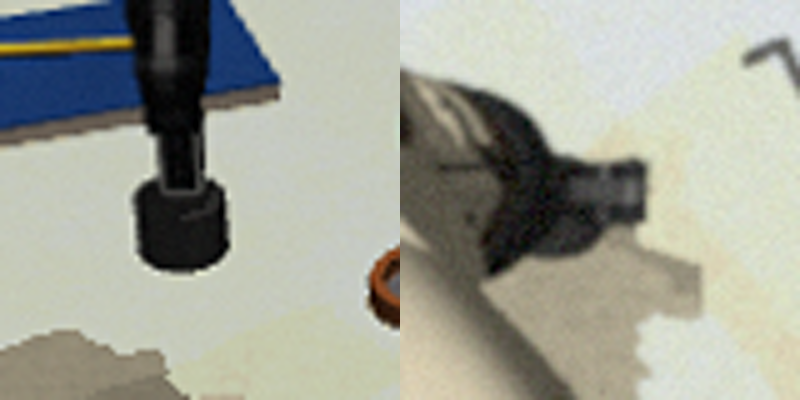

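The large weight is gripped, upright and centred between the fingers. Wrist load is 4.5 N, which fits 420 g. Next, over to case_large, hovering above the rim.

Call:
jog_arm(
  steps=[-26, 26, 0, 0, 0, -26, 26, 0, 0, 0, -26, 26, 0, 0, 0, -26, 26, 0, 0, 0, -26, 27, 0, 0, 0, 0, 0, 30, 0, 0, 0, 0, 30, 0, 0, 0, 0, 28, 0, 0, 0, 0, 0, 0, 0, 0, 0, 0, 0, 0, 0, 0, 0, 0, 0],
)

```text
time: 4.7
tool_pos: [0.5183, 0.4364, 0.0699]
eef_rot: [0.001, -0.0, 1.0, 0.001]
wrist_force: [1.1, -0.3, -3.6]
opening: 0.0112
grasp_force: 49.5
```

Run:
```python
from h import *
S=imaging.snapshot("side");T=imaging.snapshot("top")
from bench import manip
print(manip.get_obs()["tool_pos"],manip.get_obs()["wrist_force"])
f=lambda im,x,y,r:cv2.resize(cv2.convertScaleAbs(im[y-r:y+r,x-r:x+r],alpha=1.6),(400,400),interpolation=cv2.INTER_CUBIC)
cv2.imwrite("pics/c3.png",np.hstack([f(S,323,125,32),f(T,139,245,40)]))
```

```text
[0.5185757  0.43665293 0.07073393] [-0.12606009 -0.19348004 -4.78642571]
```

View pics/c3.png

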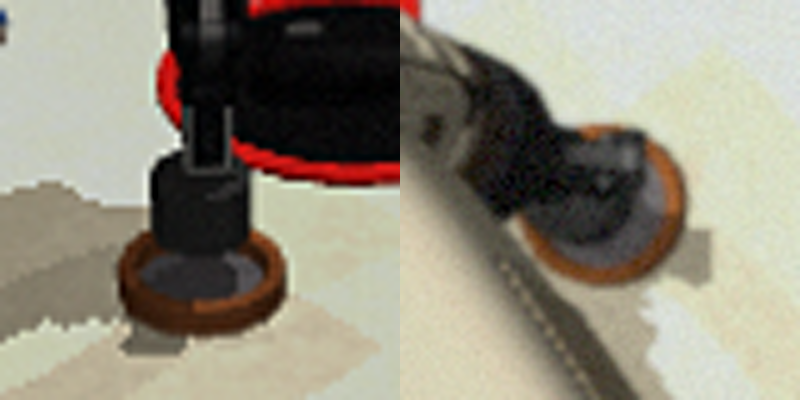

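The disc hangs over the pocket: disc centre at crop x 200, ring centre at 203. I shift y by −2 mm and lower.

Call:
jog_arm(
  steps=[0, -2, 8, 0, 0, 0, 0, 8, 0, 0, 0, 0, 6, 0, 0, 0, 0, 3, 0, 0, 0, 0, 1, 0, 0, 0, 0, 0, 0, 0, 0, 0, 0, 0, 0],
)

```text
time: 5.5
tool_pos: [0.5169, 0.4335, 0.0435]
eef_rot: [-0.0, -0.0, 1.0, -0.0]
wrist_force: [-3.9, -2.8, 6.1]
opening: 0.0112
grasp_force: 50.4
```

Contact at the expected height (bottom at about 6 mm). Release and rise.

Call:
jog_arm(
  steps=[0, 0, 0, 0, 20, 0, 0, 0, 0, 30, 0, 0, 0, 0, 45, 0, 0, 0, 0, 45, 0, 0, -15, 0, 45, 0, 0, -30, 0, 45, 0, 0, -40, 0, 45, 0, 0, -40, 0, 45, 0, 0, 0, 0, 45],
)

```text
time: 6.4
tool_pos: [0.5206, 0.4363, 0.1752]
eef_rot: [0.005, -0.0, 1.0, 0.004]
wrist_force: [1.3, 0.1, 0.3]
opening: 0.0449
grasp_force: 0.0
```

Call:
jog_arm(
  steps=[6, -46, 0, 0, 45, 6, -46, 0, 0, 45, 6, -46, 0, 0, 45, 6, -46, 0, 0, 45, 6, -46, 0, 0, 45, 6, -46, 0, 0, 45, 6, -46, 0, 0, 45, 6, -46, 0, 0, 45, 6, -46, 0, 0, 45, 5, -46, 0, 0, 45, 5, -46, 0, 0, 45, 4, -46, 0, 0, 45],
)

```text
time: 7.6
tool_pos: [0.449, -0.1202, 0.1673]
eef_rot: [0.0, -0.0, 1.0, -0.0]
wrist_force: [1.5, 0.5, -0.1]
opening: 0.0446
grasp_force: 0.0
```

Call:
jog_arm(
  steps=[0, 0, 30, 0, 45, 0, 0, 30, 0, 45, 0, 0, 15, 0, 45, 0, 0, 0, 0, 45, 0, 0, 0, 0, 45, 0, 0, 0, 0, 45],
)

```text
time: 8.2
tool_pos: [0.4506, -0.1185, 0.0934]
eef_rot: [0.001, -0.0, 1.0, -0.0]
wrist_force: [-0.1, -0.0, 0.0]
opening: 0.045
grasp_force: 0.0
```

Run:
```python
from h import *
from bench import manip
S=imaging.snapshot("side");T=imaging.snapshot("top")
p=manip.get_obs()["tool_pos"];print(p)
print("case L px/crop; post top if under TCP side",proj("side",[*p[:2],.054]))
f=lambda im,x,y,r:cv2.resize(cv2.convertScaleAbs(im[y-r:y+r,x-r:x+r],alpha=1.6),(400,400),interpolation=cv2.INTER_CUBIC)
cv2.imwrite("pics/c4.png",np.hstack([f(S,300,260,40),f(T,139,245,32)]))
```

```text
[ 0.45057487 -0.11846102  0.09349466]
case L px/crop; post top if under TCP side [299.58440203 269.21700426]
```

View pics/c4.png

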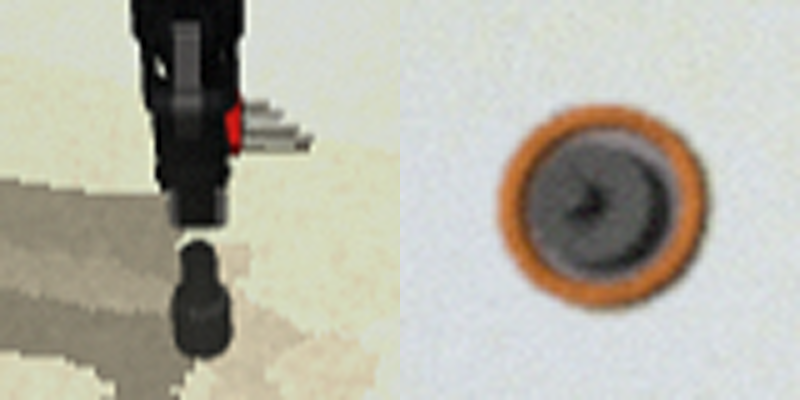

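The large weight sits in its case, and the post of the small one is under the fingers (projected 299.6,269.2 against the measured 299.3,269.2). Descend and grip.

Call:
jog_arm(
  steps=[0, 0, 20, 0, 45, 0, 0, 20, 0, 45, 0, 0, 13, 0, 45, 0, 0, 7, 0, 45, 0, 0, 0, 0, 45, 0, 0, 0, 0, 30, 0, 0, 0, 0, 0, 0, 0, 0, 0, 0, 0, 0, 0, 0, 0, 0, 0, 0, 0, 0, 0, 0, 0, 0, 0],
)

```text
time: 9.4
tool_pos: [0.4504, -0.1186, 0.0331]
eef_rot: [0.001, -0.0, 1.0, -0.0]
wrist_force: [0.0, 1.4, 6.2]
opening: 0.0117
grasp_force: 48.8
```

Call:
jog_arm(
  steps=[0, 0, -10, 0, 0, 0, 0, -25, 0, 0, 0, 0, -35, 0, 0, 0, 0, -35, 0, 0, 0, 0, 0, 0, 0, 0, 0, 0, 0, 0],
)

```text
time: 10.0
tool_pos: [0.4496, -0.1184, 0.138]
eef_rot: [0.001, -0.0, 1.0, -0.0]
wrist_force: [-0.2, -0.7, -1.7]
opening: 0.011
grasp_force: 48.8
```

Call:
jog_arm(
  steps=[-4, 41, 0, 0, 0, -4, 41, 0, 0, 0, -4, 41, 0, 0, 0, -4, 41, 0, 0, 0, -4, 41, 0, 0, 0, -2, 38, 0, 0, 0, 0, 0, 25, 0, 0, 0, 0, 30, 0, 0, 0, 0, 20, 0, 0, 0, 0, 0, 0, 0, 0, 0, 0, 0, 0, 0, 0, 0, 0, 0],
)

```text
time: 11.2
tool_pos: [0.4719, 0.1246, 0.0629]
eef_rot: [0.0, 0.0, 1.0, 0.0]
wrist_force: [0.0, -0.2, -1.4]
opening: 0.0112
grasp_force: 49.2
```

Run:
```python
from h import *
S=imaging.snapshot("side");T=imaging.snapshot("top")
from bench import manip
print(manip.get_obs()["tool_pos"],manip.get_obs()["wrist_force"])
f=lambda im,x,y,r:cv2.resize(cv2.convertScaleAbs(im[y-r:y+r,x-r:x+r],alpha=1.6),(400,400),interpolation=cv2.INTER_CUBIC)
cv2.imwrite("pics/c5.png",np.hstack([f(S,310,195,32),f(T,269,265,32)]))
```

```text
[0.47240162 0.12472591 0.06344533] [-0.12115934  0.78674644 -0.99997457]
```

View pics/c5.png

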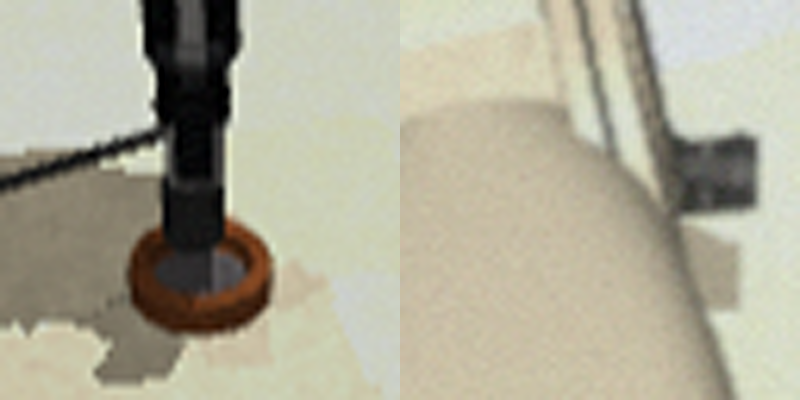

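Disc centre is at crop x 193 and the pocket at 200, about 2 mm short in x. Correct and lower.

Call:
jog_arm(
  steps=[-1, 0, 8, 0, 0, 0, 0, 8, 0, 0, 0, 0, 5, 0, 0, 0, 0, 2, 0, 0, 0, 0, 1, 0, 0, 0, 0, 0, 0, 0, 0, 0, 0, 0, 0],
)

```text
time: 12.0
tool_pos: [0.4721, 0.1244, 0.0392]
eef_rot: [-0.0, -0.0, 1.0, -0.0]
wrist_force: [-3.1, -0.8, 8.1]
opening: 0.0111
grasp_force: 50.2
```

Call:
jog_arm(
  steps=[0, 0, 0, 0, 20, 0, 0, 0, 0, 30, 0, 0, 0, 0, 45, 0, 0, 0, 0, 45, 0, 0, -15, 0, 45, 0, 0, -30, 0, 45, 0, 0, -40, 0, 45, 0, 0, -30, 0, 45, 0, 0, 0, 0, 45],
)

```text
time: 12.9
tool_pos: [0.4757, 0.1255, 0.1578]
eef_rot: [0.005, -0.0, 1.0, 0.001]
wrist_force: [0.7, 0.5, -0.1]
opening: 0.0452
grasp_force: 0.0
```

Call:
jog_arm(
  steps=[10, -41, 0, 0, 45, 10, -41, 0, 0, 45, 10, -41, 0, 0, 45, 10, -41, 0, 0, 45, 10, -41, 0, 0, 45, 10, -41, 0, 0, 45, 10, -41, 0, 0, 45, 10, -41, 0, 0, 45, 10, -41, 0, 0, 45, 9, -43, 0, 0, 45, 0, 0, 0, 0, 45, 0, 0, 0, 0, 45],
)

```text
time: 14.1
tool_pos: [0.3726, -0.2878, 0.1522]
eef_rot: [-0.001, 0.001, 1.0, 0.001]
wrist_force: [-0.1, 0.8, 0.1]
opening: 0.045
grasp_force: 0.0
```

Run:
```python
from h import *
from bench import manip
S=imaging.snapshot("side");T=imaging.snapshot("top")
p=manip.get_obs()["tool_pos"];print(p,"expected post px under TCP",proj("side",[*p[:2],.056]),proj("top",[*p[:2],.056]))
f=lambda im,x,y,r:cv2.resize(cv2.convertScaleAbs(im[y-r:y+r,x-r:x+r],alpha=1.6),(400,400),interpolation=cv2.INTER_CUBIC)
cv2.imwrite("pics/c6.png",np.hstack([f(S,258,340,40),f(T,269,265,32)]))
```

```text
[ 0.37313692 -0.28632535  0.15256411] expected post px under TCP [254.99217055 341.44436095] [446.50519502 308.85488676]
```

View pics/c6.png

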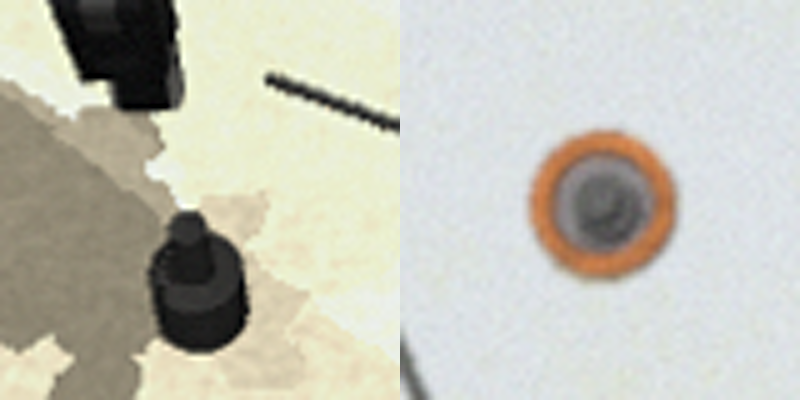

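The small weight is centred in its case. The tool is over the medium weight (top-view projection 446.5,308.9 against the measured 446.5,309.1). Descend and grip.

Call:
jog_arm(
  steps=[0, -1, 35, 0, 45, 0, 0, 35, 0, 45, 0, 0, 25, 0, 45, 0, 0, 15, 0, 45, 0, 0, 7, 0, 45, 0, 0, 0, 0, 45, 0, 0, 0, 0, 30, 0, 0, 0, 0, 0, 0, 0, 0, 0, 0, 0, 0, 0, 0, 0, 0, 0, 0, 0, 0, 0, 0, 0, 0, 0],
)

```text
time: 15.4
tool_pos: [0.3742, -0.2889, 0.0371]
eef_rot: [0.001, -0.0, 1.0, -0.001]
wrist_force: [0.9, -1.0, 5.8]
opening: 0.0113
grasp_force: 49.4
```

Call:
jog_arm(
  steps=[0, 0, -10, 0, 0, 0, 0, -25, 0, 0, 0, 0, -35, 0, 0, 0, 0, -35, 0, 0, 0, 0, 0, 0, 0, 0, 0, 0, 0, 0],
)

```text
time: 16.0
tool_pos: [0.3734, -0.2883, 0.1416]
eef_rot: [0.0, -0.0, 1.0, -0.0]
wrist_force: [-0.6, 0.4, -3.3]
opening: 0.0111
grasp_force: 49.1
```

Call:
jog_arm(
  steps=[-19, 41, 0, 0, 0, -19, 41, 0, 0, 0, -19, 41, 0, 0, 0, -19, 41, 0, 0, 0, -19, 41, 0, 0, 0, -19, 41, 0, 0, 0, -19, 41, 0, 0, 0, -19, 41, 0, 0, 0, -19, 41, 0, 0, 0, -19, 41, 0, 0, 0, -19, 41, 0, 0, 0, -19, 41, 0, 0, 0],
)

```text
time: 17.2
tool_pos: [0.6, 0.2048, 0.1381]
eef_rot: [-0.003, -0.0, 1.0, -0.001]
wrist_force: [0.6, -0.7, -2.0]
opening: 0.0111
grasp_force: 49.3
```

Call:
jog_arm(
  steps=[-8, 20, 0, 0, 0, -7, 20, 0, 0, 0, 0, 0, 25, 0, 0, 0, 0, 30, 0, 0, 0, 0, 20, 0, 0, 0, 0, 0, 0, 0, 0, 0, 0, 0, 0, 0, 0, 0, 0, 0],
)

```text
time: 18.0
tool_pos: [0.617, 0.2438, 0.067]
eef_rot: [0.001, -0.0, 1.0, 0.0]
wrist_force: [0.7, 0.1, -1.8]
opening: 0.0113
grasp_force: 49.3
```

Run:
```python
from h import *
S=imaging.snapshot("side");T=imaging.snapshot("top")
from bench import manip
print(manip.get_obs()["tool_pos"],manip.get_obs()["wrist_force"])
f=lambda im,x,y,r:cv2.resize(cv2.convertScaleAbs(im[y-r:y+r,x-r:x+r],alpha=1.6),(400,400),interpolation=cv2.INTER_CUBIC)
cv2.imwrite("pics/c7.png",np.hstack([f(S,365,165,32),f(T,221,205,32)]))
```

```text
[0.61741894 0.24393736 0.06790426] [-0.33479345 -0.94177587 -2.45064293]
```

View pics/c7.png

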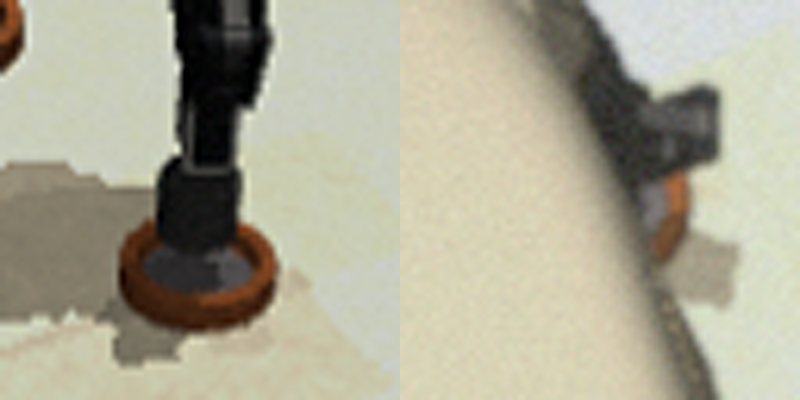

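The medium weight hangs over its pocket (crop x 199 against 198). Lower.

Call:
jog_arm(
  steps=[0, 0, 8, 0, 0, 0, 0, 8, 0, 0, 0, 0, 5, 0, 0, 0, 0, 3, 0, 0, 0, 0, 1, 0, 0, 0, 0, 0, 0, 0, 0, 0, 0, 0, 0],
)

```text
time: 18.8
tool_pos: [0.6163, 0.2433, 0.0432]
eef_rot: [0.0, 0.0, 1.0, -0.0]
wrist_force: [-3.8, -2.2, 7.8]
opening: 0.0111
grasp_force: 50.3
```

Call:
jog_arm(
  steps=[0, 0, 0, 0, 20, 0, 0, 0, 0, 30, 0, 0, 0, 0, 45, 0, 0, 0, 0, 45, 0, 0, -15, 0, 45, 0, 0, -30, 0, 45, 0, 0, -40, 0, 45, 0, 0, -30, 0, 45, 0, 0, 0, 0, 45],
)

```text
time: 19.7
tool_pos: [0.6196, 0.245, 0.1625]
eef_rot: [0.005, -0.0, 1.0, 0.002]
wrist_force: [1.1, 0.2, 0.2]
opening: 0.0448
grasp_force: 0.0
```

Call:
jog_arm(
  steps=[2, -43, 0, 0, 45, 2, -43, 0, 0, 45, 2, -43, 0, 0, 45, 2, -43, 0, 0, 45, 2, -43, 0, 0, 45, 2, -43, 0, 0, 45, 2, -43, 0, 0, 45, 2, -43, 0, 0, 45, 2, -43, 0, 0, 45, 2, -43, 0, 0, 45, 0, -47, 0, 0, 45, 0, 0, 0, 0, 45],
)

```text
time: 20.9
tool_pos: [0.5954, -0.2394, 0.155]
eef_rot: [-0.0, 0.004, 1.0, -0.001]
wrist_force: [0.6, 0.8, -0.6]
opening: 0.0453
grasp_force: 0.0
```

Call:
jog_arm(
  steps=[0, 0, 30, 0, 45, 0, 0, 20, 0, 45, 0, 0, 0, 0, 45, 0, 0, 0, 0, 45],
)

```text
time: 21.3
tool_pos: [0.5961, -0.2327, 0.1057]
eef_rot: [-0.001, -0.0, 1.0, 0.0]
wrist_force: [0.0, -0.2, 0.5]
opening: 0.045
grasp_force: 0.0
```

Run:
```python
from h import *
from bench import manip
S=imaging.snapshot("side");T=imaging.snapshot("top")
p=manip.get_obs()["tool_pos"];print(p,"expected post px under TCP",proj("side",[*p[:2],.06]),proj("top",[*p[:2],.06]))
f=lambda im,x,y,r:cv2.resize(cv2.convertScaleAbs(im[y-r:y+r,x-r:x+r],alpha=1.6),(400,400),interpolation=cv2.INTER_CUBIC)
cv2.imwrite("pics/c8.png",np.hstack([f(S,380,310,40),f(T,221,205,32)]))
```

```text
[ 0.59742933 -0.2331926   0.10758307] expected post px under TCP [380.3486943  311.51091695] [423.00700535 211.92751659]
```

View pics/c8.png

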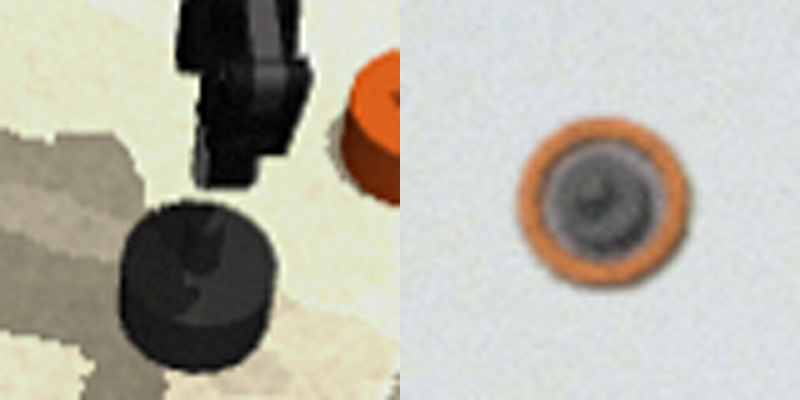

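The medium weight sits centred in its case. The extra-large weight, grey with a post, is under the tool; the orange look-alike at upper right is clear. Descend and grip harder.

Call:
jog_arm(
  steps=[1, 0, 25, 0, 45, 0, 0, 20, 0, 45, 0, 0, 15, 0, 45, 0, 0, 8, 0, 45, 0, 0, 0, 0, 45, 0, 0, 0, 0, 45, 0, 0, 0, 0, 30, 0, 0, 0, 0, 0, 0, 0, 0, 0, 0, 0, 0, 0, 0, 0, 0, 0, 0, 0, 0, 0, 0, 0, 0, 0],
  newtons=70,
)

```text
time: 22.6
tool_pos: [0.5964, -0.2344, 0.0396]
eef_rot: [0.001, 0.0, 1.0, -0.001]
wrist_force: [-0.7, -2.9, 5.2]
opening: 0.0107
grasp_force: 68.4
```

Call:
jog_arm(
  steps=[0, 0, -10, 0, 0, 0, 0, -20, 0, 0, 0, 0, -30, 0, 0, 0, 0, -30, 0, 0, 0, 0, -20, 0, 0, 0, 0, 0, 0, 0, 0, 0, 0, 0, 0],
)

```text
time: 23.3
tool_pos: [0.5944, -0.2325, 0.1466]
eef_rot: [-0.001, -0.0, 1.0, 0.001]
wrist_force: [-0.2, -0.1, -7.1]
opening: 0.0108
grasp_force: 68.6
```

Call:
jog_arm(
  steps=[-7, 37, 0, 0, 0, -7, 37, 0, 0, 0, -7, 37, 0, 0, 0, -7, 37, 0, 0, 0, -7, 37, 0, 0, 0, -7, 37, 0, 0, 0, -7, 37, 0, 0, 0, -7, 37, 0, 0, 0, -7, 35, 0, 0, 0, 0, 0, 0, 0, 0],
)

```text
time: 24.3
tool_pos: [0.6568, 0.1036, 0.1444]
eef_rot: [-0.003, -0.004, 1.0, 0.001]
wrist_force: [0.0, -1.4, -6.5]
opening: 0.0107
grasp_force: 69.0
```

Call:
jog_arm(
  steps=[0, 0, 25, 0, 0, 0, 0, 30, 0, 0, 0, 0, 20, 0, 0, 0, 0, 0, 0, 0, 0, 0, 0, 0, 0, 0, 0, 0, 0, 0],
)

```text
time: 24.9
tool_pos: [0.6591, 0.0976, 0.0742]
eef_rot: [0.001, -0.0, 1.0, 0.0]
wrist_force: [0.4, 0.2, -5.7]
opening: 0.0106
grasp_force: 69.1
```

Run:
```python
from h import *
S=imaging.snapshot("side");T=imaging.snapshot("top")
from bench import manip
print(manip.get_obs()["tool_pos"],manip.get_obs()["wrist_force"])
f=lambda im,x,y,r:cv2.resize(cv2.convertScaleAbs(im[y-r:y+r,x-r:x+r],alpha=1.6),(400,400),interpolation=cv2.INTER_CUBIC)
cv2.imwrite("pics/c9.png",np.hstack([f(S,388,200,32),f(T,282,189,32)]))
```

```text
[0.65960504 0.09773451 0.07503485] [-0.5622049  -0.22678085 -6.69014197]
```

View pics/c9.png

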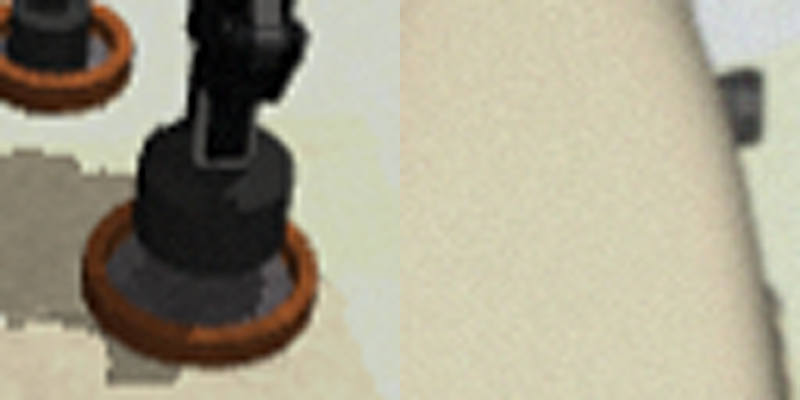

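The disc hangs over the pocket with its centre at crop x 212 and the ring at 200; part of that is perspective. I shift x by −2 mm and y by +1 mm and lower.

Call:
jog_arm(
  steps=[1, 1, 8, 0, 0, 1, 0, 8, 0, 0, 0, 0, 6, 0, 0, 0, 0, 4, 0, 0, 0, 0, 2, 0, 0, 0, 0, 1, 0, 0, 0, 0, 0, 0, 0, 0, 0, 0, 0, 0],
)

```text
time: 25.8
tool_pos: [0.6565, 0.0987, 0.0457]
eef_rot: [0.0, -0.0, 1.0, 0.0]
wrist_force: [-5.8, -0.7, 4.1]
opening: 0.0102
grasp_force: 70.1
```

Contact. Release, rise and move away to the left-rear for the final look.

Call:
jog_arm(
  steps=[0, 0, 0, 0, 20, 0, 0, 0, 0, 30, 0, 0, 0, 0, 45, 0, 0, 0, 0, 45, 0, 0, -15, 0, 45, 0, 0, -30, 0, 45, 0, 0, -40, 0, 45, 0, 0, -40, 0, 45, 0, 0, 0, 0, 45],
)

```text
time: 26.7
tool_pos: [0.6606, 0.0993, 0.1772]
eef_rot: [0.007, -0.0, 1.0, 0.001]
wrist_force: [1.3, -0.1, 0.3]
opening: 0.0449
grasp_force: 0.0
```

Call:
jog_arm(
  steps=[25, -40, 0, 0, 45, 25, -40, 0, 0, 45, 25, -40, 0, 0, 45, 25, -40, 0, 0, 45, 25, -40, 0, 0, 45, 25, -40, 0, 0, 45, 25, -40, 0, 0, 45, 25, -40, 0, 0, 45, 0, 0, 0, 0, 45, 0, 0, 0, 0, 45],
)

```text
time: 27.7
tool_pos: [0.4561, -0.2223, 0.1693]
eef_rot: [0.0, 0.001, 1.0, 0.0]
wrist_force: [-0.6, 1.5, 0.2]
opening: 0.0447
grasp_force: 0.0
```

Run:
```python
from h import *
S=imaging.snapshot("side");T=imaging.snapshot("top")
f=lambda im,x,y,w,h:cv2.resize(cv2.convertScaleAbs(im[y:y+h,x:x+w],alpha=1.6),(400,400*h//w),interpolation=cv2.INTER_CUBIC)
cv2.imwrite("pics/end.png",np.hstack([f(T,110,160,200,200),f(S,280,110,140,140)]))
```

```text
(no output)
```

View pics/end.png

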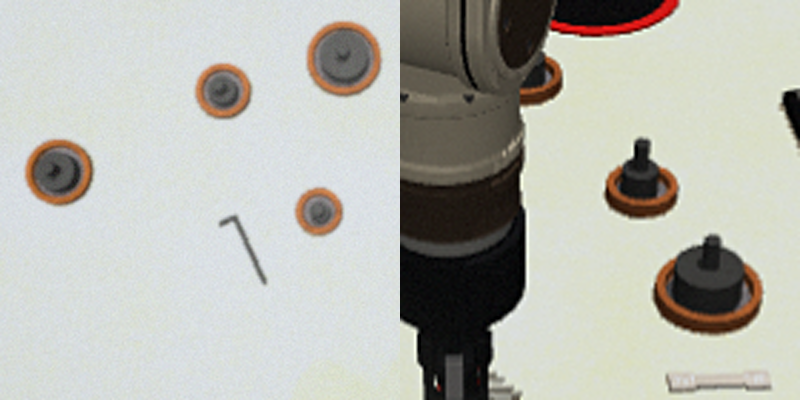

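All four weights stand upright and centred in their own cases (top-view crop centres at about (58,172), (222,90), (343,57) and (319,211)), and the arm touches nothing. Handing in.

```bash
python3 -c "from bench import job; print(job.close_job())"
```

```text
the job is handed in; nothing more can be done
None
```

The job is handed in at about 28 s of the 102 s limit: the final pictures showed all four weights standing upright in their own cases, and I never moved the arm to either plain disc, though no closing picture checked them.

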